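# Lay out vacuum tubes by length on the staging plate

### The arm

A 7-joint arm with a two-finger parallel gripper is mounted at the origin on the work surface. World frame = base frame: x ahead of the robot, y to its left, z up, the work surface at z = 0. Lengths are in m, angles in rad, forces in N, time in s.
With the tool pointing down it reaches from about 0.4 to 0.85 m from the base axis. Payload 10.4 kg.
Tool frame: the origin (TCP) lies at the centre of the arm's flange, where the gripper is bolted on; the fingertips stand 182 mm ahead of it and the grasp point (between the pads) lies r.grasp_offset ahead of it (r.grasp_offset is the distance from the TCP to the grasp point, in m); z points along the fingers, y is the line along which they close (so a half turn about z gives the same grasp; the last joint's range is limited). The gripper opens to 87 mm and grips with 3 to 60 N. Pads are 19 mm wide; open, the fingers measure 117 mm over their backs; the gripper's body (75 mm by 190 mm) begins 51 mm behind the grasp point.
Start: joints at [-0.023, 0.332, -0.065, 1.46, 0.022, 1.35, -0.088], TCP at [0.625, 0, 0.405] pointing down, gripper open.
Joint ranges: [-2.6, 2.6], [-0.5, 2.12], [-1.47, 1.34], [0.16, 2.42], [-1.27, 4.41], [0.06, 2.06], [-2.6, 2.6]. Speed limits (rad/s): [2.22, 2.22, 2.79, 2.79, 3.14, 3.14, 3.14].

### API

Orientations are given as a unit quaternion [x, y, z, w].
In Python, from bench import status, vision, job, spotter, r gives the robot as it stands. The module is installed in compiled form; this text tells all that it offers.
- The arm moves only by the tool play_rows, never from a script. Its argument "series" is a list of rows, each a list of 6 numbers: the shift along the tool's x, y, z each as a share of 150 mm, from -1 to 1, then the turn, a rotation vector about the tool's x, y, z each as a share of 30 degrees, from -1 to 1. In form: [[x, y, z, ax, ay, az], ...]. A call has 1 to 5 rows; each row is the pose to reach, as a shift and turn from the pose commanded when the call began, along the tool's axes at that moment; what a row does not reach only later rows make up. A row lasts 1/10 s, in which the tool goes at most 50 mm and 8.59 degrees, less where a joint would pass 70% of its speed; a pose out of reach is approached as far as the arm can. A call with a number of a shift or a turn outside -1 to 1 is refused whole. A call with a gripper value outside its range is refused whole. "fingers" is the opening, from -1 (shut) to 1 (fully open), set as the call begins (left out, the last holds). The fingers move at their own pace and stop on an object; "squeeze" is the grip in N (left out, the last holds). Time passes only in rows, so rows that repeat a pose let the fingers close. It gives the time, the measured TCP pose, the force, the opening and the grip force at its end, in the units of the state.
- status.read_state(): the state, without advancing time (a new reading comes with each control period).
- vision.camera(name): name is "scene" or "side" or "wrist"; returns the picture (384x512x3 uint8, blue, green, red); there is no depth.
- vision.calibration(name): a dict with "fx", "fy", "cx", "cy" (pixels), "rvec" (rotation vector, rad) and "tvec" (3), from world to camera coordinates, as OpenCV has them; the wrist camera has in their place "T_tool_cam" (4x4, takes a point from camera to tool coordinates, whose origin is the TCP and whose axes are the flange's). Camera axes: x right, y down, z forward; pixel columns grow to the right and rows downward; lengths in m; the calibration is good to about 2 mm. A picture is of the moment at which its call begins: read the wrist's pose just before it. calibration takes no time and is no camera call.
- job.close_job(): hands the job in; it is judged then, once.
Trained networks look in the newest picture that a camera, given by its name, has taken for a name from the list of things; names that differ only in an ending like _2 or _b are one class to them, and where a whole thing is asked for, a point or a joint stands for the part that bears it (a point fixed in the world has none). Each returns a list of dicts, best first, with "conf" (0 to 1); they miss things now and then, are a little off and sometimes report something else, mostly with a low value. They report only what shows in the picture. A call takes as long as a camera call.
- spotter.boxes_of(camera, name): "point" ([x, y, z] in m, in world coordinates, good to about 4 mm: the middle of the surface that is visible of it).
- spotter.regions_of(camera, name): "pixels" (384x512 bool, what is visible of it).
The state is a dict: "time": time; "joint_positions": joint angles; "joint_vel": joint speeds; "joint_torque": joint torques, N m; "ee_pos": TCP position; "eef_rot": TCP orientation; "ft_force": force on the tool from outside, world axes, zero at the start; "torque": the same for the moment, N m; "width": finger opening in m; "grip_force": force on a finger pad.
Only numpy, scipy, OpenCV 4.12 (cv2) and the standard library are available. Lean on these libraries where they do the work, as an engineer would, in place of code of your own. Each camera call takes 0.05 s, during which the arm holds its last target. There are 200 camera calls.

### The job

Lay out the four capped vacuum tubes for assembly: stand one upright in the middle of each black pad on the staging plate, in order of height, with the shortest at the green-marker end and the tallest at the red-marker end. Set them down without dropping or toppling any, and leave the bottle, the spanner and the jar where they are.

Things in the scene. Friction and masses are not known exactly. Their poses are not given: they have to be found in the camera images.
- tube_white: Loose straight stainless-steel vacuum tube standing upright, 50 mm tall overall, with a white plastic dust cap on top. Foot flange 40 mm diameter x 6 mm, bare tube 28 mm diameter, top flange 40 mm x 6 mm, and on it the cap, 40 mm diameter x 10 mm (so the top 16 mm is a 40 mm cylinder to grip). Origin: centre of its underside; z up along the tube. Rigid, about 120 g.
- tube_blue: Loose straight stainless-steel vacuum tube standing upright, 75 mm tall overall, with a blue plastic dust cap on top. Foot flange 40 mm diameter x 6 mm, bare tube 28 mm diameter, top flange 40 mm x 6 mm, and on it the cap, 40 mm diameter x 10 mm (so the top 16 mm is a 40 mm cylinder to grip). Origin: centre of its underside; z up along the tube. Rigid, about 150 g.
- tube_yellow: Loose straight stainless-steel vacuum tube standing upright, 100 mm tall overall, with a yellow plastic dust cap on top. Foot flange 40 mm diameter x 6 mm, bare tube 28 mm diameter, top flange 40 mm x 6 mm, and on it the cap, 40 mm diameter x 10 mm (so the top 16 mm is a 40 mm cylinder to grip). Origin: centre of its underside; z up along the tube. Rigid, about 180 g.
- tube_orange: Loose straight stainless-steel vacuum tube standing upright, 125 mm tall overall, with an orange plastic dust cap on top. Foot flange 40 mm diameter x 6 mm, bare tube 28 mm diameter, top flange 40 mm x 6 mm, and on it the cap, 40 mm diameter x 10 mm (so the top 16 mm is a 40 mm cylinder to grip). Origin: centre of its underside; z up along the tube. Rigid, about 210 g.
- pad_a: Fixed black round rubber pad, 60 mm diameter, 2 mm thick, the first from the left (+y) of the row of four on the aluminium staging plate. Origin: centre of its underside, on the plate's top (12 mm above the bench); its top is 2 mm above the origin, 14 mm above the bench. Pads are about 95 mm apart centre to centre; the plate is 90 x 500 x 12 mm, fixed, lying crosswise in front of the robot.
- pad_b: Fixed black round rubber pad, 60 mm diameter, 2 mm thick, the second from the left (+y) of the row of four on the aluminium staging plate. Origin: centre of its underside, on the plate's top (12 mm above the bench); its top is 2 mm above the origin, 14 mm above the bench. Pads are about 95 mm apart centre to centre; the plate is 90 x 500 x 12 mm, fixed, lying crosswise in front of the robot.
- pad_c: Fixed black round rubber pad, 60 mm diameter, 2 mm thick, the third from the left (+y) of the row of four on the aluminium staging plate. Origin: centre of its underside, on the plate's top (12 mm above the bench); its top is 2 mm above the origin, 14 mm above the bench. Pads are about 95 mm apart centre to centre; the plate is 90 x 500 x 12 mm, fixed, lying crosswise in front of the robot.
- pad_d: Fixed black round rubber pad, 60 mm diameter, 2 mm thick, the fourth from the left (+y) of the row of four on the aluminium staging plate. Origin: centre of its underside, on the plate's top (12 mm above the bench); its top is 2 mm above the origin, 14 mm above the bench. Pads are about 95 mm apart centre to centre; the plate is 90 x 500 x 12 mm, fixed, lying crosswise in front of the robot.
- green_marker: Fixed green disc, 32 mm diameter, 4 mm thick, on the plate just beyond one end of the row of pads (about 80 mm from the end pad's centre): the end for the shortest tube. May be at either end; a like red disc is at the other end. Origin: centre of its underside.
- solvent_bottle: Bystander: loose closed amber bottle, 64 mm diameter, 150 mm tall, standing to the left of the work. Origin: centre of its underside.
- spanner: Bystander: loose steel spanner, 170 mm long, lying flat on the bench to the right of the work, along its own x. Origin: underside, near its middle.
- screw_jar: Bystander: loose grey jar with a black cap, 52 mm diameter, 60 mm tall, standing beyond the plate. Origin: centre of its underside.

How it is judged:
By the outcome, as a careful person would: the job done as asked, in the order asked, and still so for the second after the job is handed in, with the robot touching nothing.
It also fails if it takes over 93 s, if anything falls off the work surface, if the arm or the gripper's body presses on something with over 40 N, if the wrist force passes 120 N, or if a joint passes its speed limit or range.

## Working session

There is one attempt and no reset: what is moved stays moved. The work goes in short steps, Python scripts to look and compute and a tool call to move; the robot and the scene stay as the last step left them, time stands still between calls to the robot, and variables do not carry over. Pictures are saved under pics/ and viewed, at most 14 in all, crops included, and the job is handed in when it is done.

Besides the shell and the picture viewer there is one more tool, called after "Call:" as name(argument=value, ...) on one line, values as JSON. play_rows: Moves the arm, as the interface text tells. Shift numbers are shares of 150 mm and turn numbers shares of 30 degrees, none past 1 either way. Its arguments: {"type":"object","properties":{"series":{"type":"array","items":{"type":"array","items":{"type":"number"}}},"fingers":{"type":"number"},"squeeze":{"type":"number"}},"required":["series"]}

```bash
mkdir -p pics; python3 - <<'E'
from bench import status, vision, job, spotter, r
import cv2,numpy as np
s=status.read_state();print(s['time'],s['ee_pos'],s['eef_rot'],s['width'],r.grasp_offset)
for c in ['scene','side']:
    cv2.imwrite(f'pics/{c}0.png',vision.camera(c))
    for n in ['tube_white','tube_blue','tube_yellow','tube_orange','pad_a','green_marker','solvent_bottle','spanner','screw_jar']:
        print(c,n,[(np.round(d['point'],3).tolist(),round(d['conf'],2)) for d in spotter.boxes_of(c,n)])
print(status.read_state()['time'])
E
```

```text
0.0 [ 6.24876726e-01 -1.07231881e-05  4.03964558e-01] [ 7.07105092e-01  7.07108131e-01 -5.18599075e-04 -4.58175482e-04] 0.08710077433675227 0.1635
scene tube_white [([0.486, 0.191, 0.052], 0.76), ([0.811, 0.04, 0.066], 0.64), ([0.587, 0.418, 0.092], 0.18), ([0.654, 0.054, 0.014], 0.17)]
scene tube_blue [([0.452, -0.199, 0.063], 0.7)]
scene tube_yellow [([0.451, 0.056, 0.075], 0.85)]
scene tube_orange [([0.485, -0.07, 0.07], 0.4), ([0.646, -0.145, 0.014], 0.35)]
scene pad_a [([0.652, 0.143, 0.012], 0.87), ([0.646, -0.045, 0.017], 0.77), ([0.653, 0.05, 0.016], 0.73), ([0.646, -0.142, 0.015], 0.58), ([0.45, 0.054, 0.071], 0.37)]
scene green_marker [([0.646, 0.226, 0.016], 0.67), ([0.452, -0.2, 0.062], 0.41)]
scene solvent_bottle [([0.583, 0.418, 0.094], 0.6), ([0.487, 0.19, 0.053], 0.41)]
scene spanner [([0.54, -0.392, 0.01], 0.82)]
scene screw_jar [([0.81, 0.042, 0.068], 0.77), ([0.587, 0.418, 0.093], 0.17)]
side tube_white [([0.473, 0.18, 0.044], 0.53)]
side tube_blue [([0.436, -0.208, 0.066], 0.77), ([0.428, 0.044, 0.065], 0.42)]
side tube_yellow [([0.431, 0.044, 0.064], 0.9), ([0.641, -0.138, 0.013], 0.23)]
side tube_orange [([0.468, -0.088, 0.085], 0.98)]
side pad_a [([0.648, 0.051, 0.015], 0.6), ([0.642, -0.143, 0.015], 0.55), ([0.652, -0.04, 0.021], 0.5), ([0.657, 0.141, 0.016], 0.45)]
side green_marker [([0.644, 0.228, 0.015], 0.41)]
side solvent_bottle []
side spanner [([0.531, -0.395, 0.007], 0.73)]
side screw_jar [([0.788, 0.027, 0.044], 0.55)]
1.0
```

View pics/scene0.png

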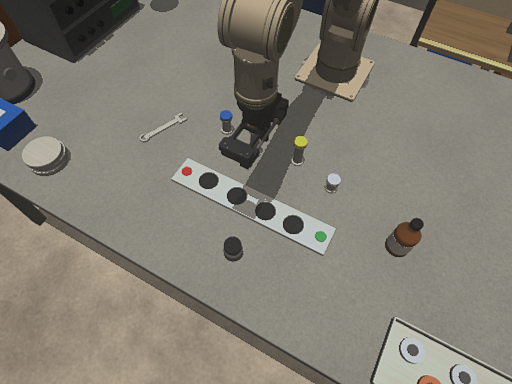

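View pics/side0.png

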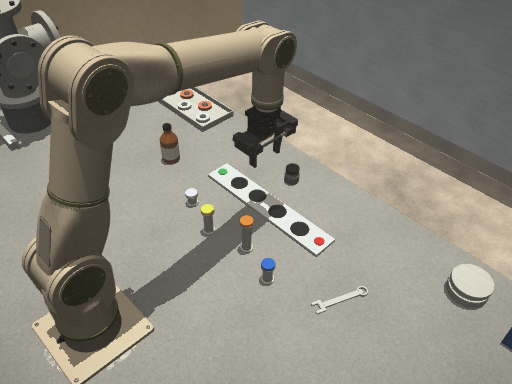

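```bash
python3 - <<'E'
from bench import vision
import cv2,numpy as np
for c in ['scene','side','wrist']:
    k=vision.calibration(c);print(c,k)
    if c!='wrist':
        R=cv2.Rodrigues(np.array(k['rvec']))[0];print(-R.T@np.array(k['tvec']).ravel())
E
```

```text
scene {'fx': 366.00377506929715, 'fy': 366.00377506929715, 'cx': 254.2773275603446, 'cy': 189.7315229567498, 'rvec': array([ 1.40677733,  2.40094188, -0.65870448]), 'tvec': array([ 0.30256245, -0.44174344,  1.37132191])}
[1.10147459 0.2540448  0.9430907 ]
side {'fx': 471.4766753961519, 'fy': 471.4766753961519, 'cx': 253.44979293071484, 'cy': 196.54448985275357, 'rvec': array([ 2.20747133, -0.88304665,  0.39173327]), 'tvec': array([-0.41985038,  0.34224568,  1.23488889])}
[-0.15783387 -0.74481591  1.11296664]
wrist {'fx': 320.24174892731236, 'fy': 320.24174892731236, 'cx': 255.168779543772, 'cy': 187.02265553962593, 'T_tool_cam': array([[ 8.85773250e-04, -9.52910397e-01, -3.03250705e-01,
         8.28020653e-02],
       [ 9.99999603e-01,  8.73249586e-04,  1.76897489e-04,
         2.90502746e-04],
       [ 9.62460955e-05, -3.03250741e-01,  9.52910793e-01,
         2.12530258e-02],
       [ 0.00000000e+00,  0.00000000e+00,  0.00000000e+00,
         1.00000000e+00]])}
```

The scene picture shows green at (322,237), the +y end, and red at (187,171), the −y end. So a is white, b blue, c yellow and d orange. The side picture agrees, with tubes at white (191,197), yellow (208,219), orange (246,233) and blue (268,271).

```bash
cat > h.py <<'E'
from bench import status, vision, job, spotter, r
import cv2,numpy as np
from scipy.spatial.transform import Rotation as Ro
from scipy.optimize import minimize
H=dict(white=.05,blue=.075,yellow=.1,orange=.125)
def cam(c):
    k=vision.calibration(c);K=np.array([[k['fx'],0,k['cx']],[0,k['fy'],k['cy']],[0,0,1]])
    if c!='wrist': return K,cv2.Rodrigues(np.array(k['rvec']))[0],np.array(k['tvec']).ravel()
    s=status.read_state();T=np.eye(4);T[:3,:3]=Ro.from_quat(s['eef_rot']).as_matrix();T[:3,3]=s['ee_pos']
    W=np.linalg.inv(T@k['T_tool_cam']);return K,W[:3,:3],W[:3,3]
def proj(C,P): q=(C[1]@np.asarray(P).T).T+C[2];q=q@C[0].T;return q[:,:2]/q[:,2:]
def sil(C,x,y,parts,S=4):
    m=np.zeros((384*S,512*S),np.uint8);a=np.linspace(0,2*np.pi,40)
    for rad,z0,z1 in parts:
        p=np.array([[x+rad*np.cos(t),y+rad*np.sin(t),z] for t in a for z in (z0,z1)])
        cv2.fillConvexPoly(m,cv2.convexHull(((proj(C,p)+.5)*S).astype(np.int32)),1)
    return m
def tube(h,b=0): return [(.02,b,b+.006),(.014,b,b+h),(.02,b+h-.016,b+h)]
def fit(views,parts,x0,S=4):
    ms=[(C,cv2.resize(m.astype(np.uint8),None,fx=S,fy=S,interpolation=0)) for C,m in views]
    def f(p):
        t=0
        for C,m in ms: s=sil(C,*p,parts,S);t+=1-(s&m).sum()/(s|m).sum()
        return t/len(ms)
    o=minimize(f,x0,method='Nelder-Mead',options=dict(initial_simplex=np.array(x0)+[[0,0],[.01,0],[0,.01]],xatol=2e-4,fatol=1e-4))
    return o.x,o.fun
def nearest(c,C,name,p,tol=25):
    best=None
    for d in spotter.regions_of(c,name):
        v,u=np.nonzero(d['pixels'])
        if len(u)<20: continue
        e=np.hypot(*(np.array([u.mean(),v.mean()])-proj(C,[p])[0]))
        if e<tol and (best is None or e<best[0]): best=(e,d['pixels'])
    return None if best is None else best[1]
E
python3 - <<'E'
from h import *
G=dict(white=(.478,.186),yellow=(.44,.05),orange=(.477,-.078),blue=(.444,-.204))
P=dict(a=(.652,.143),b=(.65,.05),c=(.649,-.043),d=(.644,-.143))
cs={c:cam(c) for c in ['scene','side','wrist']}
V={}
for c,C in cs.items():
    im=vision.camera(c); 
    if c=='wrist': cv2.imwrite('pics/w0.png',im)
    for n,g in G.items():
        m=nearest(c,C,'tube_'+n,(*g,H[n]/2))
        if m is not None: V.setdefault(n,{})[c]=m
    R=[d['pixels'] for d in spotter.regions_of(c,'pad_a') if d['pixels'].sum()>20]
    for n,g in P.items():
        q=proj(C,[(*g,.014)])[0]
        for m in R:
            v,u=np.nonzero(m)
            if np.hypot(u.mean()-q[0],v.mean()-q[1])<15: V.setdefault('pad_'+n,{})[c]=m;break
for n in V:
    parts=tube(H[n]) if n in H else [(.03,.012,.014)]
    x0=G.get(n) or P[n[-1]]
    for sub in [[c] for c in V[n]]+[list(V[n])]:
        x,e=fit([(cs[c],V[n][c]) for c in sub],parts,x0,3);print(n,sub,x.round(4),round(e,3))
print(status.read_state()['time'])
E
```

```text
white ['scene'] [0.4777 0.1853] 0.058
white ['side'] [0.4791 0.1864] 0.116
white ['scene', 'side'] [0.4783 0.1853] 0.09
yellow ['scene'] [0.438 0.052] 0.139
yellow ['side'] [0.4385 0.0528] 0.073
yellow ['wrist'] [0.4421 0.0527] 0.036
yellow ['scene', 'side', 'wrist'] [0.4403 0.0528] 0.104
orange ['scene'] [ 0.4685 -0.0837] 0.924
orange ['side'] [ 0.4768 -0.0788] 0.086
orange ['wrist'] [ 0.48   -0.0781] 0.394
orange ['scene', 'side', 'wrist'] [ 0.4775 -0.0788] 0.477
blue ['scene'] [ 0.4406 -0.2074] 0.072
blue ['side'] [ 0.4399 -0.2033] 0.13
blue ['scene', 'side'] [ 0.4397 -0.206 ] 0.135
pad_a ['scene'] [0.6514 0.1399] 0.051
pad_a ['side'] [0.6491 0.1423] 0.091
pad_a ['wrist'] [0.6525 0.1411] 0.03
pad_a ['scene', 'side', 'wrist'] [0.6514 0.1406] 0.082
pad_b ['scene'] [0.6525 0.0516] 0.063
pad_b ['side'] [0.6513 0.0543] 0.058
pad_b ['wrist'] [0.6532 0.0521] 0.034
pad_b ['scene', 'side', 'wrist'] [0.6527 0.0525] 0.072
pad_c ['scene'] [ 0.6488 -0.0457] 0.076
pad_c ['side'] [ 0.6485 -0.0434] 0.076
pad_c ['wrist'] [ 0.6504 -0.0436] 0.039
pad_c ['scene', 'side', 'wrist'] [ 0.6496 -0.0443] 0.082
pad_d ['scene'] [ 0.6446 -0.1462] 0.061
pad_d ['side'] [ 0.6411 -0.1457] 0.045
pad_d ['wrist'] [ 0.6461 -0.141 ] 0.33
pad_d ['scene', 'side', 'wrist'] [ 0.644  -0.1454] 0.185
1.9
```

View pics/w0.png

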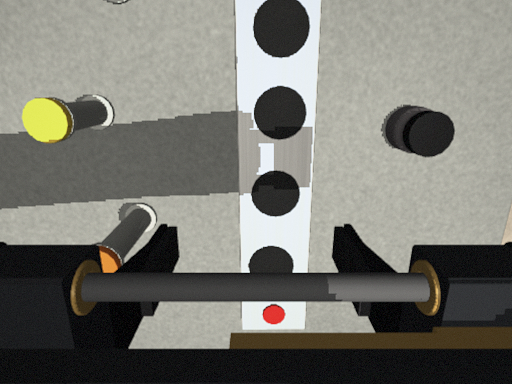

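The wrist picture shows yellow at (46,120), orange partly hidden at (108,260), and the pads at (281,27), (280,112), (275,193) and (271,262), with red at (274,314). That agrees with the fits, so I start with orange.

Call:
play_rows(series=[[-0.525, -0.98, 0, 0, 0, 0], [-0.525, -0.98, 0, 0, 0, 0], [-0.525, -0.98, 0, 0, 0, 0], [-0.525, -0.98, 0, 0, 0, 0], [-0.525, -0.98, 0, 0, 0, 0]], fingers=1, squeeze=25)

```text
time: 2.4
ee_pos: [0.4762, -0.0804, 0.4054]
eef_rot: [0.708, 0.706, 0.0, 0.001]
ft_force: [0.5, 0.6, -0.3]
width: 0.0869
grip_force: 0.0
```

```bash
python3 - <<'E'
from h import *
C=cam('wrist');s=status.read_state();print(s['ee_pos'],s['eef_rot'])
im=vision.camera('wrist');cv2.imwrite('pics/w1.png',im)
for n,g in dict(orange=(.478,-.0787),yellow=(.441,.0527),blue=(.44,-.205)).items():
    m=nearest('wrist',C,'tube_'+n,(*g,H[n]/2),40)
    if m is not None: print(n,m.sum(),fit([(C,m)],tube(H[n]),g))
E
```

```text
[ 0.47624617 -0.08042805  0.4054001 ] [7.08217607e-01 7.05993982e-01 2.08860199e-04 5.24192137e-04]
orange 2244 (array([ 0.47825205, -0.07933367]), np.float64(0.0841777482835192))
yellow 2418 (array([0.44094691, 0.05261298]), np.float64(0.026974416017797598))
blue 1089 (array([ 0.4421462 , -0.20362168]), np.float64(0.39006141031975716))
```

View pics/w1.png

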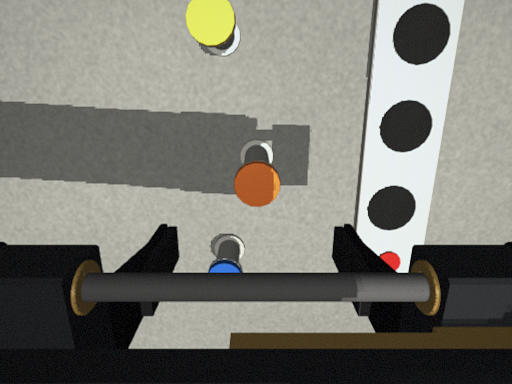

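Orange's cap is at (257,185), midway between the fingers. The fit puts it within 1 mm of the plan, so I descend.

Call:
play_rows(series=[[0, 0, 0.33, 0, 0, 0], [0, 0, 0.6, 0, 0, 0], [0, 0, 0.83, 0, 0, 0], [0, 0, 0.83, 0, 0, 0], [0, 0, 0.83, 0, 0, 0]])

```text
time: 3.1
ee_pos: [0.4788, -0.0783, 0.2807]
eef_rot: [0.707, 0.707, -0.0, -0.0]
ft_force: [-0.1, 0.2, 0.9]
width: 0.0872
grip_force: 0.0
```

Call:
play_rows(series=[[0, 0, 0, 0, 0, 0], [0, 0, 0, 0, 0, 0], [0, 0, 0, 0, 0, 0], [0, 0, 0, 0, 0, 0], [0, 0, 0, 0, 0, 0]], fingers=-1, squeeze=25)

```text
time: 3.6
ee_pos: [0.4781, -0.0788, 0.2806]
eef_rot: [0.707, 0.707, 0.0, 0.0]
ft_force: [-0.3, -1.1, -0.1]
width: 0.0547
grip_force: 0.0
```

Call:
play_rows(series=[[0, 0, 0, 0, 0, 0], [0, 0, 0, 0, 0, 0], [0, 0, 0, 0, 0, 0], [0, 0, 0, 0, 0, 0], [0, 0, 0, 0, 0, 0]])

```text
time: 4.1
ee_pos: [0.478, -0.0787, 0.2803]
eef_rot: [0.707, 0.707, 0.0, -0.0]
ft_force: [-0.7, 0.2, 1.2]
width: 0.0394
grip_force: 25.0
```

Call:
play_rows(series=[[0, 0, -0.1, 0, 0, 0], [0, 0, -0.3, 0, 0, 0], [-0.05, 0.12, -0.4, 0, 0, 0], [-0.13, 0.33, -0.4, 0, 0, 0], [-0.22, 0.55, -0.4, 0, 0, 0]])

```text
time: 4.6
ee_pos: [0.5613, -0.1119, 0.3407]
eef_rot: [0.707, 0.707, 0.0, 0.0]
ft_force: [-0.0, 0.8, -1.8]
width: 0.039
grip_force: 25.0
```

Call:
play_rows(series=[[-0.09, 0.22, 0, 0, 0, 0], [-0.17, 0.42, 0, 0, 0, 0], [-0.21, 0.53, 0, 0, 0, 0], [-0.222, 0.557, 0, 0, 0, 0], [-0.222, 0.557, 0, 0, 0, 0]])

```text
time: 5.1
ee_pos: [0.644, -0.145, 0.3393]
eef_rot: [0.707, 0.707, -0.0, -0.001]
ft_force: [-0.1, 0.1, -1.8]
width: 0.039
grip_force: 25.0
```

```bash
python3 - <<'E'
from h import *
s=status.read_state();print(s['ee_pos'],s['eef_rot'],s['ft_force'],s['width'],s['grip_force'])
for c in ['side','scene','wrist']:
    C=cam(c);cv2.imwrite(f'pics/{c}1.png',vision.camera(c))
    m=nearest(c,C,'tube_orange',(.644,-.145,.06+H['orange']/2),40)
    if m is not None: print(c,m.sum(),fit([(C,m)],tube(.125,.06),(.644,-.145)))
E
```

```text
[ 0.64396607 -0.14502717  0.33931536] [ 7.07146809e-01  7.07066337e-01 -4.35975626e-04 -6.29344732e-04] [-0.14184942  0.07633667 -1.76377196] 0.03897665254439069 25.000426964834332
side 293 (array([ 0.63985014, -0.14666519]), np.float64(0.3388628952218914))
scene 252 (array([ 0.64200611, -0.14581493]), np.float64(0.4685563612392881))
wrist 5758 (array([ 0.64389594, -0.1422614 ]), np.float64(0.2734971232844279))
```

View pics/side1.png

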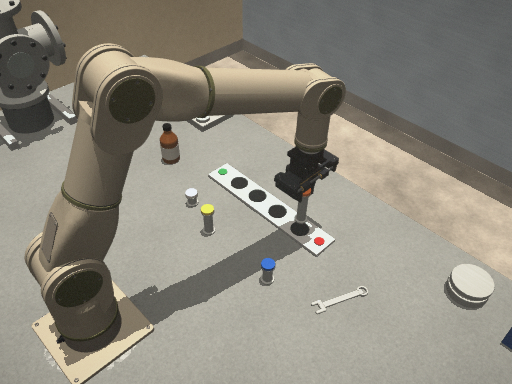

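The side picture shows the tube hanging upright over pad d at (300,228). Next I lower it.

Call:
play_rows(series=[[0, 0, 0.12, 0, 0, 0], [0, 0, 0.24, 0, 0, 0], [0, 0, 0.29, 0, 0, 0], [0, 0, 0.305, 0, 0, 0], [0, 0, 0.31, 0, 0, 0]])

```text
time: 5.9
ee_pos: [0.6442, -0.145, 0.2945]
eef_rot: [0.707, 0.707, 0.0, 0.0]
ft_force: [0.0, -0.3, -2.6]
width: 0.0393
grip_force: 25.0
```

Call:
play_rows(series=[[0, 0, 0, 0, 0, 0], [0, 0, 0, 0, 0, 0]])

```text
time: 6.1
ee_pos: [0.6442, -0.145, 0.2944]
eef_rot: [0.707, 0.707, 0.0, 0.0]
ft_force: [-0.6, -0.4, -1.7]
width: 0.0392
grip_force: 25.0
```

Call:
play_rows(series=[[0, 0, 0.005, 0, 0, 0], [0, 0, 0.01, 0, 0, 0], [0, 0, 0.01, 0, 0, 0]])

```text
time: 6.4
ee_pos: [0.6444, -0.1452, 0.2943]
eef_rot: [0.707, 0.707, 0.001, 0.001]
ft_force: [-2.2, -0.3, 9.2]
width: 0.0392
grip_force: 25.0
```

Contact at 9 N. I ease off 0.7 mm and open.

Call:
play_rows(series=[[0, 0, -0.005, 0, 0, 0], [0, 0, -0.005, 0, 0, 0]])

```text
time: 6.6
ee_pos: [0.6443, -0.1451, 0.2943]
eef_rot: [0.707, 0.707, 0.0, 0.001]
ft_force: [-2.8, 0.8, 6.3]
width: 0.0391
grip_force: 25.0
```

Call:
play_rows(series=[[0, 0, 0, 0, 0, 0], [0, 0, 0, 0, 0, 0], [0, 0, 0, 0, 0, 0], [0, 0, 0, 0, 0, 0], [0, 0, 0, 0, 0, 0]], fingers=1)

```text
time: 7.1
ee_pos: [0.6441, -0.145, 0.2929]
eef_rot: [0.707, 0.707, 0.0, -0.0]
ft_force: [0.4, 0.0, 0.1]
width: 0.0711
grip_force: 0.0
```

Call:
play_rows(series=[[0, 0, -0.2, 0, 0, 0], [0, 0, -0.5, 0, 0, 0], [0, 0, -0.765, 0, 0, 0], [0.2, -0.2, -0.765, 0, 0, 0], [0.418, -0.453, -0.765, 0, 0, 0]])

```text
time: 7.6
ee_pos: [0.5762, -0.0825, 0.4088]
eef_rot: [0.708, 0.706, 0.001, 0.001]
ft_force: [-0.1, 0.7, -0.1]
width: 0.0866
grip_force: 0.0
```

Call:
play_rows(series=[[0.23, -0.23, 0, 0, 0, 0], [0.45, -0.45, 0, 0, 0, 0], [0.68, -0.68, 0, 0, 0, 0], [0.9, -0.9, 0, 0, 0, 0], [0.9, -0.9, 0, 0, 0, 0]])

```text
time: 8.1
ee_pos: [0.4381, 0.0568, 0.4083]
eef_rot: [0.705, 0.709, 0.0, -0.0]
ft_force: [1.4, -0.7, 0.5]
width: 0.0872
grip_force: 0.0
```

```bash
python3 - <<'E'
from h import *
s=status.read_state();print(s['time'],s['ee_pos'],s['eef_rot'])
G=dict(orange=(.644,-.145,.014),yellow=(.441,.0527,0),white=(.478,.1855,0))
for c in ['side','scene','wrist']:
    C=cam(c);cv2.imwrite(f'pics/{c}2.png',vision.camera(c))
    for n,g in G.items():
        m=nearest(c,C,'tube_'+n,(g[0],g[1],g[2]+H[n]/2),30)
        if m is not None: print(c,n,m.sum(),fit([(C,m)],tube(H[n],g[2]),g[:2]))
    if c=='wrist':
        for d in spotter.regions_of(c,'pad_a'):
            m=d['pixels'];v,u=np.nonzero(m);print(u.min(),u.max(),v.min(),v.max(),d['conf'])
E
```

```text
8.1 [0.43805993 0.05679047 0.40825944] [ 7.04743402e-01  7.09462175e-01  4.00396586e-04 -5.35020682e-06]
side orange 430 (array([ 0.64208685, -0.14551086]), np.float64(0.13659475058403192))
side yellow 306 (array([0.43886428, 0.0529373 ]), np.float64(0.13127894549340935))
side white 194 (array([0.47880331, 0.18560483]), np.float64(0.10084277826213306))
scene orange 393 (array([ 0.64170546, -0.14813407]), np.float64(0.09750108334537055))
scene yellow 340 (array([0.43854443, 0.05204115]), np.float64(0.06068648266100496))
scene white 289 (array([0.47985407, 0.18407786]), np.float64(0.11807800043094163))
wrist yellow 1877 (array([0.44093236, 0.05369749]), np.float64(0.04681731381285803))
wrist white 1642 (array([0.47982054, 0.1843856 ]), np.float64(0.04848067300021752))
419 473 51 106 0.71
408 458 133 181 0.71
395 441 210 250 0.68
```

View pics/side2.png

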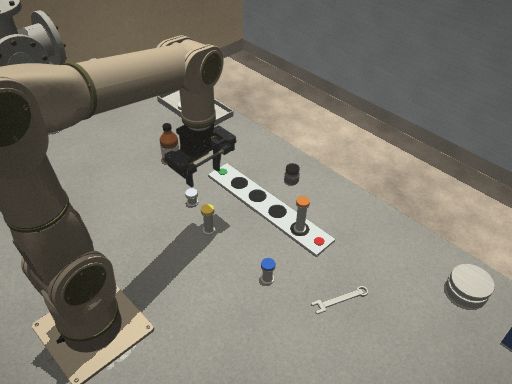

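Orange stands on pad d at (302,215), and pad and tube fits agree in both views. Yellow is next.

Call:
play_rows(series=[[0, 0, 0.3, 0, 0, 0], [0, 0, 0.6, 0, 0, 0], [0, 0, 0.85, 0, 0, 0], [0, 0, 1, 0, 0, 0], [0, 0, 1, 0, 0, 0]])

```text
time: 9.25
ee_pos: [0.44, 0.0523, 0.255]
eef_rot: [0.707, 0.707, -0.002, -0.002]
ft_force: [0.5, -0.1, 0.2]
width: 0.0869
grip_force: 0.0
```

Call:
play_rows(series=[[0, 0, 0.017, 0, 0, 0], [0, 0, 0.017, 0, 0, 0], [0, 0, 0.017, 0, 0, 0], [0, 0, 0.017, 0, 0, 0], [0, 0, 0.017, 0, 0, 0]], fingers=-1)

```text
time: 9.75
ee_pos: [0.4414, 0.0526, 0.2558]
eef_rot: [0.707, 0.707, 0.0, 0.0]
ft_force: [0.8, 0.0, -0.1]
width: 0.0546
grip_force: 0.0
```

Call:
play_rows(series=[[0, 0, 0, 0, 0, 0], [0, 0, 0, 0, 0, 0], [0, 0, 0, 0, 0, 0], [0, 0, 0, 0, 0, 0], [0, 0, 0, 0, 0, 0]])

```text
time: 10.25
ee_pos: [0.4412, 0.0526, 0.2553]
eef_rot: [0.707, 0.707, 0.0, 0.0]
ft_force: [-0.7, -0.1, 2.4]
width: 0.0389
grip_force: 25.0
```

Call:
play_rows(series=[[0, 0, -0.1, 0, 0, 0], [0, 0, -0.25, 0, 0, 0], [-0.05, 0.12, -0.3, 0, 0, 0], [-0.14, 0.33, -0.3, 0, 0, 0], [-0.255, 0.55, -0.3, 0, 0, 0]])

```text
time: 10.75
ee_pos: [0.5244, 0.0145, 0.3004]
eef_rot: [0.707, 0.708, 0.0, 0.0]
ft_force: [1.0, 0.2, -1.1]
width: 0.0388
grip_force: 25.0
```

Call:
play_rows(series=[[-0.11, 0.25, 0, 0, 0, 0], [-0.23, 0.5, 0, 0, 0, 0], [-0.33, 0.7, 0, 0, 0, 0], [-0.391, 0.843, 0, 0, 0, 0], [-0.391, 0.843, 0, 0, 0, 0]])

```text
time: 11.25
ee_pos: [0.6517, -0.0462, 0.2988]
eef_rot: [0.708, 0.706, -0.001, 0.0]
ft_force: [-0.4, 0.2, -2.6]
width: 0.0393
grip_force: 25.0
```

Call:
play_rows(series=[[0, 0, 0.06, 0, 0, 0], [0, 0, 0.14, 0, 0, 0], [0, 0, 0.19, 0, 0, 0], [0, 0, 0.205, 0, 0, 0], [0, 0, 0.21, 0, 0, 0]])

```text
time: 11.75
ee_pos: [0.6494, -0.0438, 0.2691]
eef_rot: [0.707, 0.707, -0.0, -0.001]
ft_force: [-7.5, 0.4, 12.3]
width: 0.039
grip_force: 25.0
```

Call:
play_rows(series=[[0, 0, 0.004, 0, 0, 0], [0, 0, 0.004, 0, 0, 0]])

```text
time: 11.95
ee_pos: [0.6494, -0.0438, 0.2691]
eef_rot: [0.707, 0.707, -0.0, -0.0]
ft_force: [-7.1, -0.3, 11.7]
width: 0.0391
grip_force: 25.0
```

Call:
play_rows(series=[[0, 0, -0.005, 0, 0, 0], [0, 0, -0.005, 0, 0, 0]])

```text
time: 12.15
ee_pos: [0.6498, -0.0439, 0.2691]
eef_rot: [0.707, 0.707, 0.0, -0.0]
ft_force: [-3.3, 0.6, 5.0]
width: 0.0391
grip_force: 25.0
```

Call:
play_rows(series=[[0, 0, 0, 0, 0, 0], [0, 0, 0, 0, 0, 0], [0, 0, 0, 0, 0, 0], [0, 0, 0, 0, 0, 0], [0, 0, 0, 0, 0, 0]], fingers=1)

```text
time: 12.65
ee_pos: [0.6502, -0.0443, 0.2688]
eef_rot: [0.707, 0.707, 0.0, 0.0]
ft_force: [-0.2, 0.5, 0.5]
width: 0.0713
grip_force: 0.0
```

Call:
play_rows(series=[[0, 0, -0.15, 0, 0, 0], [0, 0, -0.4, 0, 0, 0], [0, 0, -0.6, 0, 0, 0], [-0.15, -0.2, -0.6, 0, 0, 0], [-0.345, -0.45, -0.6, 0, 0, 0]])

```text
time: 13.15
ee_pos: [0.5828, -0.095, 0.3596]
eef_rot: [0.706, 0.708, 0.001, 0.001]
ft_force: [0.1, -1.7, -0.1]
width: 0.0869
grip_force: 0.0
```

Call:
play_rows(series=[[-0.19, -0.25, 0, 0, 0, 0], [-0.38, -0.5, 0, 0, 0, 0], [-0.57, -0.75, 0, 0, 0, 0], [-0.73, -0.95, 0, 0, 0, 0], [-0.73, -0.95, 0, 0, 0, 0]])

```text
time: 13.65
ee_pos: [0.4364, -0.2094, 0.3592]
eef_rot: [0.71, 0.705, -0.0, 0.0]
ft_force: [-0.1, -0.5, 0.4]
width: 0.0869
grip_force: 0.0
```

```bash
python3 - <<'E'
from h import *
s=status.read_state();print(s['time'],s['ee_pos'],s['eef_rot'])
G=dict(yellow=(.65,-.044,.014),blue=(.4403,-.2055,0))
for c in ['side','scene','wrist']:
    C=cam(c);cv2.imwrite(f'pics/{c}3.png',vision.camera(c))
    for n,g in G.items():
        m=nearest(c,C,'tube_'+n,(g[0],g[1],g[2]+H[n]/2),40)
        if m is not None: print(c,n,m.sum(),fit([(C,m)],tube(H[n],g[2]),g[:2]))
E
```

```text
13.65 [ 0.43643462 -0.20942469  0.35919008] [ 7.09601244e-01  7.04603273e-01 -4.63335148e-04  2.93876091e-04]
side blue 264 (array([ 0.44001867, -0.20483591]), np.float64(0.23435225618631728))
scene yellow 338 (array([ 0.64863538, -0.04381585]), np.float64(0.10800930541708209))
scene blue 241 (array([ 0.43917216, -0.20743027]), np.float64(0.10777467411545627))
wrist blue 2132 (array([ 0.44205836, -0.20441004]), np.float64(0.039296386085583834))
```

View pics/scene3.png

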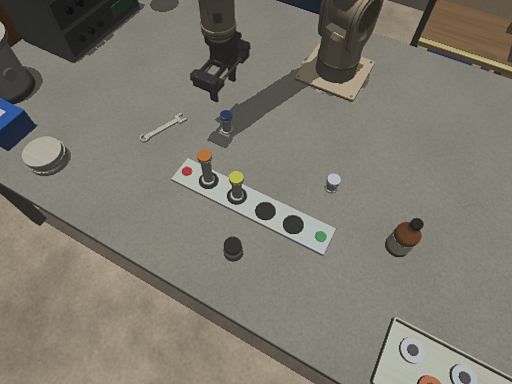

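Orange at (206,170) and yellow at (237,188) stand on pads d and c. Blue at (225,125) is where expected.

Call:
play_rows(series=[[0, 0, 0.3, 0, 0, 0], [0, 0, 0.6, 0, 0, 0], [0, 0, 0.8, 0, 0, 0], [0, 0, 0.857, 0, 0, 0], [0, 0, 0.857, 0, 0, 0]])

```text
time: 14.6
ee_pos: [0.4401, -0.2053, 0.2297]
eef_rot: [0.707, 0.707, -0.0, -0.001]
ft_force: [0.9, 0.5, -0.0]
width: 0.0871
grip_force: 0.0
```

Call:
play_rows(series=[[0, 0, 0, 0, 0, 0], [0, 0, 0, 0, 0, 0], [0, 0, 0, 0, 0, 0], [0, 0, 0, 0, 0, 0], [0, 0, 0, 0, 0, 0]], fingers=-1)

```text
time: 15.1
ee_pos: [0.4402, -0.2056, 0.2307]
eef_rot: [0.707, 0.707, 0.0, 0.0]
ft_force: [-0.9, 0.5, -0.2]
width: 0.0549
grip_force: 0.0
```

Call:
play_rows(series=[[0, 0, 0, 0, 0, 0], [0, 0, 0, 0, 0, 0], [0, 0, 0, 0, 0, 0], [0, 0, 0, 0, 0, 0], [0, 0, 0, 0, 0, 0]])

```text
time: 15.6
ee_pos: [0.4402, -0.2056, 0.2304]
eef_rot: [0.707, 0.707, 0.0, 0.0]
ft_force: [1.1, 0.0, 1.2]
width: 0.0392
grip_force: 25.0
```

Call:
play_rows(series=[[0, 0, -0.1, 0, 0, 0], [0, 0, -0.25, 0, 0, 0], [0.12, 0, -0.3, 0, 0, 0], [0.33, 0, -0.3, 0, 0, 0], [0.6, 0, -0.3, 0, 0, 0]])

```text
time: 16.1
ee_pos: [0.4399, -0.1156, 0.2755]
eef_rot: [0.708, 0.706, -0.0, 0.0]
ft_force: [1.2, -0.1, -1.3]
width: 0.0394
grip_force: 25.0
```

Call:
play_rows(series=[[0.28, 0, 0, 0, 0, 0], [0.56, 0, 0, 0, 0, 0], [0.8, 0, 0, 0, 0, 0], [0.96, 0.03, 0, 0, 0, 0], [1, 0.15, 0, 0, 0, 0]])

```text
time: 16.6
ee_pos: [0.4617, 0.0375, 0.2751]
eef_rot: [0.706, 0.709, -0.0, -0.001]
ft_force: [-0.2, -0.6, -0.8]
width: 0.0393
grip_force: 25.0
```

Call:
play_rows(series=[[0.08, 0.25, 0, 0, 0, 0], [0.119, 0.5, 0, 0, 0, 0], [0.119, 0.75, 0, 0, 0, 0], [0.119, 0.92, 0, 0, 0, 0], [0.119, 1, 0, 0, 0, 0]])

```text
time: 17.1
ee_pos: [0.6143, 0.0522, 0.2745]
eef_rot: [0.707, 0.707, -0.0, -0.0]
ft_force: [-0.1, -0.5, -1.7]
width: 0.0389
grip_force: 25.0
```

Call:
play_rows(series=[[0, 0.13, 0, 0, 0, 0], [0, 0.23, 0, 0, 0, 0], [0, 0.27, 0, 0, 0, 0], [0, 0.27, 0, 0, 0, 0], [0, 0.27, 0, 0, 0, 0]])

```text
time: 17.6
ee_pos: [0.6526, 0.0523, 0.275]
eef_rot: [0.707, 0.707, -0.0, -0.0]
ft_force: [0.1, 0.4, -1.1]
width: 0.039
grip_force: 25.0
```

Call:
play_rows(series=[[0, 0, 0.06, 0, 0, 0], [0, 0, 0.14, 0, 0, 0], [0, 0, 0.19, 0, 0, 0], [0, 0, 0.203, 0, 0, 0], [0, 0, 0.207, 0, 0, 0]])

```text
time: 18.1
ee_pos: [0.6529, 0.0523, 0.2441]
eef_rot: [0.707, 0.707, -0.0, -0.0]
ft_force: [-2.6, -1.2, 3.3]
width: 0.0392
grip_force: 25.0
```

Call:
play_rows(series=[[0, 0, 0, 0, 0, 0], [0, 0, 0, 0, 0, 0]])

```text
time: 18.3
ee_pos: [0.6531, 0.0523, 0.2442]
eef_rot: [0.707, 0.707, 0.0, 0.0]
ft_force: [-0.1, -0.7, -1.9]
width: 0.0395
grip_force: 25.0
```

Barely touching, so I lower 0.6 mm more, then open.

Call:
play_rows(series=[[0, 0, 0.004, 0, 0, 0], [0, 0, 0.004, 0, 0, 0], [0, 0, 0.004, 0, 0, 0]])

```text
time: 18.6
ee_pos: [0.6532, 0.0523, 0.2441]
eef_rot: [0.707, 0.707, 0.0, 0.0]
ft_force: [-2.4, -0.3, 5.2]
width: 0.039
grip_force: 25.0
```

Call:
play_rows(series=[[0, 0, 0, 0, 0, 0], [0, 0, 0, 0, 0, 0], [0, 0, 0, 0, 0, 0], [0, 0, 0, 0, 0, 0], [0, 0, 0, 0, 0, 0]], fingers=1)

```text
time: 19.1
ee_pos: [0.6531, 0.0523, 0.2435]
eef_rot: [0.707, 0.707, -0.0, -0.0]
ft_force: [-0.6, -0.0, -0.2]
width: 0.0713
grip_force: 0.0
```

Call:
play_rows(series=[[0, 0, -0.15, 0, 0, 0], [0, 0, -0.4, 0, 0, 0], [0, 0, -0.6, 0, 0, 0], [0.1, -0.13, -0.6, 0, 0, 0], [0.285, -0.36, -0.6, 0, 0, 0]])

```text
time: 19.6
ee_pos: [0.5999, 0.0932, 0.3345]
eef_rot: [0.709, 0.706, 0.001, 0.001]
ft_force: [-0.9, 1.6, -0.7]
width: 0.0867
grip_force: 0.0
```

Call:
play_rows(series=[[0.18, -0.24, 0, 0, 0, 0], [0.36, -0.48, 0, 0, 0, 0], [0.54, -0.72, 0, 0, 0, 0], [0.6, -0.8, 0, 0, 0, 0], [0.6, -0.8, 0, 0, 0, 0]])

```text
time: 20.1
ee_pos: [0.4777, 0.1868, 0.3341]
eef_rot: [0.706, 0.708, 0.0, 0.0]
ft_force: [0.2, -0.1, 1.2]
width: 0.0868
grip_force: 0.0
```

```bash
python3 - <<'E'
from h import *
s=status.read_state();print(s['time'],s['ee_pos'],s['eef_rot'])
G=dict(blue=(.653,.0523,.014),white=(.479,.185,0))
for c in ['side','scene','wrist']:
    C=cam(c);cv2.imwrite(f'pics/{c}4.png',vision.camera(c))
    for n,g in G.items():
        m=nearest(c,C,'tube_'+n,(g[0],g[1],g[2]+H[n]/2),40)
        if m is not None: print(c,n,m.sum(),fit([(C,m)],tube(H[n],g[2]),g[:2]))
E
```

```text
20.1 [0.47767138 0.18676573 0.33411713] [7.05776348e-01 7.08434603e-01 3.88657141e-04 9.43631270e-05]
side blue 205 (array([0.65253209, 0.05382362]), np.float64(0.21291406625060005))
side white 194 (array([0.47884226, 0.18564481]), np.float64(0.1115929459381324))
scene blue 309 (array([0.65196417, 0.05131489]), np.float64(0.08853383458646613))
scene white 221 (array([0.47745753, 0.18413182]), np.float64(0.12934220251293427))
wrist white 1955 (array([0.48021758, 0.18549119]), np.float64(0.05863407880083071))
```

View pics/wrist4.png

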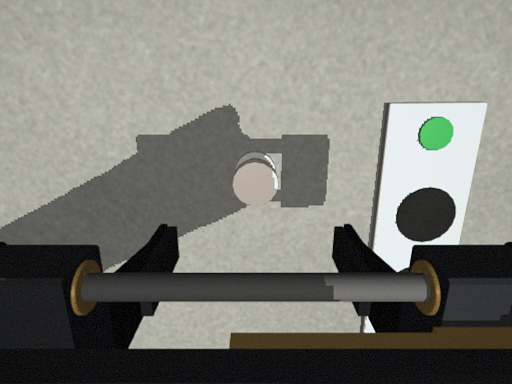

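White's cap is at (255,184), between the fingers, with pad a at (426,214) and green at (436,133). Next I grasp it.

Call:
play_rows(series=[[0, 0, 0.3, 0, 0, 0], [0, 0, 0.6, 0, 0, 0], [0, 0, 0.8, 0, 0, 0], [0, 0, 0.856, 0, 0, 0], [0, 0, 0.856, 0, 0, 0]])

```text
time: 21.05
ee_pos: [0.4791, 0.1849, 0.2047]
eef_rot: [0.707, 0.707, -0.001, -0.0]
ft_force: [-0.4, 0.1, 0.7]
width: 0.087
grip_force: 0.0
```

Call:
play_rows(series=[[0, 0, 0, 0, 0, 0], [0, 0, 0, 0, 0, 0], [0, 0, 0, 0, 0, 0], [0, 0, 0, 0, 0, 0], [0, 0, 0, 0, 0, 0]], fingers=-1)

```text
time: 21.55
ee_pos: [0.4793, 0.1851, 0.2057]
eef_rot: [0.707, 0.707, 0.0, 0.0]
ft_force: [0.7, -0.0, -0.4]
width: 0.0551
grip_force: 0.0
```

Call:
play_rows(series=[[0, 0, 0, 0, 0, 0], [0, 0, 0, 0, 0, 0], [0, 0, 0, 0, 0, 0], [0, 0, 0, 0, 0, 0], [0, 0, 0, 0, 0, 0]])

```text
time: 22.05
ee_pos: [0.4792, 0.1851, 0.2053]
eef_rot: [0.707, 0.707, 0.0, 0.0]
ft_force: [-0.1, -0.5, 1.4]
width: 0.0391
grip_force: 25.0
```

Call:
play_rows(series=[[0, 0, -0.1, 0, 0, 0], [0, 0, -0.25, 0, 0, 0], [-0.05, 0.12, -0.3, 0, 0, 0], [-0.1, 0.33, -0.3, 0, 0, 0], [-0.15, 0.55, -0.3, 0, 0, 0]])

```text
time: 22.55
ee_pos: [0.5624, 0.1624, 0.2506]
eef_rot: [0.707, 0.707, 0.0, 0.0]
ft_force: [-0.1, 0.3, -1.1]
width: 0.0394
grip_force: 25.0
```

Call:
play_rows(series=[[-0.05, 0.24, 0, 0, 0, 0], [-0.11, 0.45, 0, 0, 0, 0], [-0.143, 0.57, 0, 0, 0, 0], [-0.143, 0.6, 0, 0, 0, 0], [-0.143, 0.6, 0, 0, 0, 0]])

```text
time: 23.05
ee_pos: [0.6515, 0.1413, 0.2495]
eef_rot: [0.707, 0.707, -0.0, -0.0]
ft_force: [-0.7, 0.1, -2.7]
width: 0.0392
grip_force: 25.0
```

Call:
play_rows(series=[[0, 0, 0.06, 0, 0, 0], [0, 0, 0.14, 0, 0, 0], [0, 0, 0.19, 0, 0, 0], [0, 0, 0.203, 0, 0, 0], [0, 0, 0.207, 0, 0, 0]])

```text
time: 23.55
ee_pos: [0.6511, 0.1414, 0.2189]
eef_rot: [0.707, 0.707, -0.0, -0.0]
ft_force: [-2.5, -0.0, 3.6]
width: 0.039
grip_force: 25.0
```

Call:
play_rows(series=[[0, 0, 0.004, 0, 0, 0], [0, 0, 0.004, 0, 0, 0], [0, 0, 0.004, 0, 0, 0]])

```text
time: 23.85
ee_pos: [0.6515, 0.1413, 0.2189]
eef_rot: [0.707, 0.707, 0.0, -0.0]
ft_force: [-3.4, 1.1, 4.5]
width: 0.0391
grip_force: 25.0
```

Call:
play_rows(series=[[0, 0, 0, 0, 0, 0], [0, 0, 0, 0, 0, 0], [0, 0, 0, 0, 0, 0], [0, 0, 0, 0, 0, 0], [0, 0, 0, 0, 0, 0]], fingers=1)

```text
time: 24.35
ee_pos: [0.6517, 0.1411, 0.2185]
eef_rot: [0.707, 0.707, 0.0, 0.0]
ft_force: [-0.3, 0.4, -0.4]
width: 0.0714
grip_force: 0.0
```

Call:
play_rows(series=[[0, 0, -0.1, 0, 0, 0], [0, 0, -0.3, 0, 0, 0], [0, 0, -0.6, 0, 0, 0], [0, 0, -0.9, 0, 0, 0], [0, 0, -1, 0, 0, 0]])

```text
time: 24.85
ee_pos: [0.6522, 0.1414, 0.3758]
eef_rot: [0.707, 0.707, 0.004, 0.002]
ft_force: [1.1, -0.2, 0.5]
width: 0.0869
grip_force: 0.0
```

Call:
play_rows(series=[[0, -0.3, 0, 0, 0, 0], [0, -0.6, 0, 0, 0, 0], [0, -0.9, 0, 0, 0, 0], [0, -1, 0, 0, 0, 0], [0, -1, 0, 0, 0, 0]])

```text
time: 25.35
ee_pos: [0.4999, 0.1414, 0.3699]
eef_rot: [0.707, 0.708, 0.0, 0.001]
ft_force: [0.4, -0.8, 0.3]
width: 0.0871
grip_force: 0.0
```

```bash
python3 - <<'E'
from h import *
s=status.read_state();print(s['time'],s['ee_pos'])
P=dict(white=(.6515,.141),blue=(.653,.0523),yellow=(.65,-.0442),orange=(.644,-.145))
for c in ['side','scene']:
    C=cam(c);im=vision.camera(c);cv2.imwrite(f'pics/{c}5.png',cv2.resize(im[120:280,140:380],None,fx=3,fy=3))
    for n,g in P.items():
        m=nearest(c,C,'tube_'+n,(*g,.014+H[n]/2),30)
        if m is not None: x,e=fit([(C,m)],tube(H[n],.014),g);print(c,n,x.round(4),round(e,3))
E
```

```text
25.35 [0.4998782  0.14139223 0.36989005]
side white [0.6509 0.1411] 0.089
side blue [0.6523 0.053 ] 0.078
side yellow [ 0.6475 -0.0418] 0.128
side orange [ 0.6442 -0.144 ] 0.095
scene white [0.6504 0.1409] 0.073
scene blue [0.6533 0.0518] 0.149
scene yellow [ 0.6465 -0.0451] 0.16
scene orange [ 0.6443 -0.1459] 0.089
```

View pics/scene5.png

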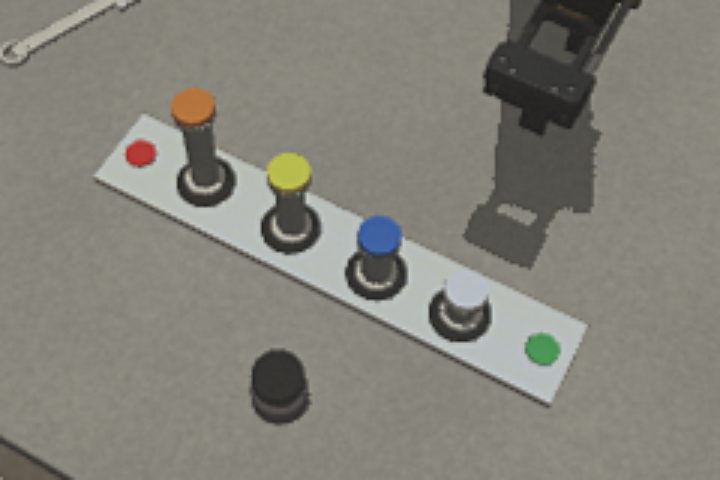

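View pics/side5.png

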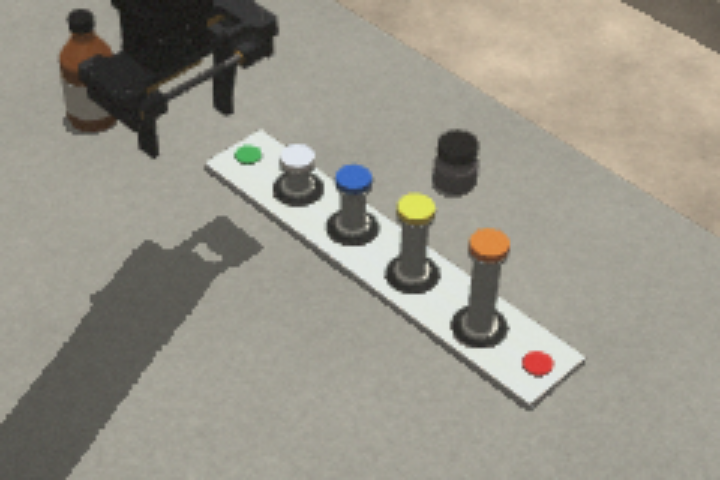

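Both pictures show white, blue, yellow and orange upright and centred on the pads from green to red, with the bystanders untouched and the gripper clear. In the scene crop the caps are at (467,290), (380,237), (289,172) and (194,106). I hand in.

```bash
python3 -c "
from bench import job
print(job.close_job())"
```

```text
the job is handed in; nothing more can be done
None
```

The job is handed in at about 25 s on the robot's clock: the white, blue, yellow and orange tubes stand upright and centred on pads a to d, shortest at the green end and tallest at the red end; the bottle, spanner and jar were not touched.

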